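# Mark an aluminium panel in the bench press and rack it on edge

### The job

Lay the loose aluminium panel flat in the blue bench press, blue-inked end in under the punch, seated between the steel fences, let go of it, and push the red plunger head all the way down to its stop. Then take the panel out and stand it on its inked end in the empty front slot of the wooden rack, leaning back with its black grip bar facing the front, like the green panel behind it. Leave the can, the jar and the drill where they are.

Things in the scene. Friction and masses are not known exactly. Their poses are not given: they have to be found in the camera images.
- panel: Bare aluminium panel, 180 (x) x 100 (y) x 5 (z) mm, about 0.3 kg, lying flat at the start with its bar up. Origin: centre of the plate's underside. A black grip bar stands on its top: 12 mm wide (y), 70 mm long (x from -85 to -15), centred on y = 0, top 41 mm above the underside. Blue ink spot at the other end, x = +60.
- ink (a point): Centre of the blue ink spot (28 mm across) on the panel's top face, at panel (60, 0, 5) mm; panel axes.
- foot (a point): Middle of the panel's inked end edge, at panel (90, 0, 2.5) mm; panel axes. This edge goes down in the rack slot.
- bar (a point): Top of the grip bar at its middle, at panel (-50, 0, 41) mm; panel axes.
- press: Blue C-frame bench press, fixed. Origin on the bench under the nest's centre; x in towards the column, y across, z up. Bed top z = 20 mm, x -50 to 150, y +-62. Overhead arm x 35 to 150, y +-22, z 78 to 118; column x 105 to 150, to z = 119. The front (-x) is open; the panel slides in from there, under the punch, and overhangs the bed in front.
- nest (a point): Centre of the nest on the bed, at press (0, 0, 20) mm; press axes. A seated panel's origin is here, with the same axes. Steel fences, 10 mm tall above the bed: side ones with inner faces at y = +-54, x from 15 to 92; end one with its face at x = 94 (4 mm play to each).
- punch (a point): Face of the punch, 24 mm across, at press (60, 0, 54) mm when up, that is 34 mm above the bed; it moves with the plunger.
- plunger (a joint): Travel of the sprung plunger in m: 0 up (rest), 0.028 fully down at its stop; returns by itself. About 4 N to start, 12 N at the stop.
- plunger_top (a point): Centre of the top of the red mushroom plunger head (54 mm across), over press (60, 0); 166 mm above the bench when up, 138 mm when fully down.
- rack: Wooden rack, fixed, base 220 (x) x 150 (y) x 12 mm. Origin: centre of the base's underside; -x is its front, facing the middle of the bench. Two slots along y lean 25 deg back (upper end to +x), each between a back board (100 mm up the slope) and a front lip (34 mm), both 5 mm thick, 18 mm apart. Rear slot, 88 mm behind the front one, holds a fixed green panel.
- slot (a point): Foot of the empty front slot: at rack (-60, 0, 12) mm, on the slot's floor at the face of the back board, mid-width; rack axes. From here the back board's face rises along (sin 25, 0, cos 25) and the free gap lies 18 mm along its normal (-cos 25, 0, sin 25).
- varnish_can: Bystander: green can, 76 mm across, 100 mm tall. Origin: centre of its underside.
- fastener_jar: Bystander: clear jar, 64 mm across, 80 mm tall. Origin: centre of its underside.
- drill: Bystander: red hand drill lying on its side, about 175 (x) x 190 (y) x 64 mm. Origin on the bench under its motor; handle to -y.

How it is judged:
By the outcome, as a careful person would: the job done as asked, in the order asked, and still so for the second after the job is handed in, with the robot touching nothing.
It also fails if it takes over 67 s, if anything falls off the work surface, if the arm or the gripper's body presses on something with over 40 N, if the wrist force passes 120 N, or if a joint passes its speed limit or range.

### The arm

A 7-joint arm with a two-finger parallel gripper is mounted at the origin on the work surface. World frame = base frame: x ahead of the robot, y to its left, z up, the work surface at z = 0. Lengths are in m, angles in rad, forces in N, time in s.
With the tool pointing down it reaches from about 0.425 to 0.925 m from the base axis. Payload 6.8 kg.
Tool frame: the origin (TCP) lies at the very end of the fingers, on their centre line; the grasp point (between the pads) lies 19 mm behind it (r.tcp_to_grasp is the distance from the TCP to the grasp point, in m); z points along the fingers, y is the line along which they close (so a half turn about z gives the same grasp; the last joint's range is limited). The gripper opens to 85 mm and grips with 20 to 120 N. Pads are 22 mm wide; open, the fingers measure 114 mm over their backs; the gripper's body (76 mm by 85 mm) begins 54 mm behind the grasp point. The pads swing forward as they close: fully open they stand 13 mm farther back than shut.
Start: joints at [-1.31, 0.477, 0.022, 1.555, -0.011, 1.109, -0.083], TCP at [0.243, 0.63, 0.207] pointing down, gripper open.
Joint ranges: [-2.96, 2.96], [-0.34, 2.1], [-1.41, 1.46], [0.24, 2.44], [-1.37, 4.51], [0.17, 1.92], [-2.96, 2.96]. Speed limits (rad/s): [2.39, 2.39, 3.14, 3.14, 3.14, 3.14, 3.14].

### API

Orientations are given as a rotation vector (axis times angle).
In Python, from bench import r gives the robot as it stands.
- The arm moves only by the tool step_arm, never from a script. Its argument "moves" is a list of rows, each a list of 7 numbers: the shift along the tool's x, y, z in mm, then the turn, a rotation vector about the tool's x, y, z in rad, then the finger opening in mm, from 0 to 85.4. A call has 1 to 8 rows; each row is the pose to reach, as a shift and turn from the pose commanded when the call began, along the tool's axes at that moment; what a row does not reach only later rows make up. A row lasts 1/10 s, in which the tool goes at most 50 mm and 8.59 degrees, less where a joint would pass 70% of its speed; a pose out of reach is approached as far as the arm can. A call with a gripper value outside its range is refused whole. The fingers move at their own pace and stop on an object; "grip_force" is the grip in N (left out, the last holds). Time passes only in rows, so rows that repeat a pose let the fingers close. It gives the time, the measured TCP pose, the force, the opening and the grip force at its end, in the units of the state.
- r.get_obs(): the state, without advancing time (a new reading comes with each control period).
- r.grab_frame(name): name is "scene" or "top"; returns a dict with "image" (400x640x3 uint8, red, green, blue), "depth" (400x640 float32, m along the optical axis (not along the pixel's ray), 0 where there is no reading), "mtx" (3x3 intrinsics, pixels), "rvec" (rotation vector, rad) and "tvec" (3), from world to camera coordinates, as OpenCV has them. Camera axes: x right, y down, z forward; pixel columns grow to the right and rows downward; lengths in m; the calibration is good to about 2 mm. A picture is of the moment at which its call begins.
- r.hand_in(): hands the job in; it is judged then, once.
The state is a dict: "clock": time; "joints": joint angles; "qvel": joint speeds; "tau": joint torques, N m; "tcp_pos": TCP position; "orientation": TCP orientation; "contact_force": force on the tool from outside, world axes, zero at the start; "moment": the same for the moment, N m; "grip_width": finger opening in m; "gripper_force": force on a finger pad.
Only numpy, scipy, OpenCV 4.12 (cv2) and the standard library are available. Lean on these libraries where they do the work, as an engineer would, in place of code of your own. Each camera call takes 0.05 s, during which the arm holds its last target. There are 200 camera calls.

## Working session

There is one attempt and no reset: what is moved stays moved. The work goes in short steps, Python scripts to look and compute and a tool call to move; the robot and the scene stay as the last step left them, time stands still between calls to the robot, and variables do not carry over. Pictures are saved under pics/ and viewed, at most 10 in all, crops included, and the job is handed in when it is done.

Besides the shell and the picture viewer there is one more tool, called after "Request:" as name([rows], argument=value, ...), one row to a line, values as JSON. step_arm: Moves the arm, as the interface text tells. Its arguments: {"type":"object","properties":{"moves":{"type":"array","items":{"type":"array","items":{"type":"number"}}},"grip_force":{"type":"number"}},"required":["moves"]}

```bash
ls; mkdir -p pics
cat > h.py <<'E'
import numpy as np,cv2
from scipy.spatial.transform import Rotation as R
def grab(r,n):
    f=r.grab_frame(n); f['R']=cv2.Rodrigues(np.array(f['rvec'],float))[0]; f['t']=np.array(f['tvec'],float).ravel(); return f
def cloud(f):
    K=f['mtx'];d=f['depth'];v,u=np.mgrid[:400,:640]
    p=np.stack([(u-K[0,2])/K[0,0]*d,(v-K[1,2])/K[1,1]*d,d],-1)
    return (p-f['t'])@f['R']
def ray(f,u,v,z):
    d=f['R'].T@np.linalg.inv(f['mtx'])@np.array([u,v,1.]);c=-f['R'].T@f['t']
    return c+d*(z-c[2])/d[2]
def proj(f,P):
    return cv2.projectPoints(np.array(P,float).reshape(-1,1,3),np.array(f['rvec'],float),f['t'],f['mtx'],None)[0].reshape(-1,2)
E
python3 - <<'E'
from bench import r
from h import *
for n in('scene','top'):
    f=grab(r,n);cv2.imwrite(f'pics/{n}0.png',f['image'][...,::-1]);print(n,-f['R'].T@f['t'],f['R'][2]);np.savez(f'{n}0.npz',**f)
print(r.get_obs())
E
```

```text
pics
scene [ 1.1872668  -0.12063621  0.82968511] [-0.67960662  0.11585647 -0.72437016]
top [ 0.35343201 -0.00373202  1.29994951] [ 0.13047144  0.00532779 -0.99143775]
{'clock': 0.1, 'joints': array([-1.31008928,  0.47770722,  0.02233893,  1.55638147, -0.01152619,
        1.1093375 , -0.08312973]), 'qvel': array([-7.99542916e-06, -1.09971965e-03,  2.29938787e-05, -3.61517182e-03,
       -5.36788018e-04,  2.84889846e-03, -4.60129393e-04]), 'tau': array([ 4.79467475e-03, -5.97764039e+01,  1.61394093e+00, -2.81954849e+01,
        1.28657019e-02,  4.94382286e-03,  8.18118053e-06]), 'tcp_pos': array([0.24312717, 0.62904533, 0.20591757]), 'orientation': array([-5.76031892e-01, -3.08811222e+00,  2.65809180e-03]), 'contact_force': array([ 0.54360901, -0.46017184,  0.58526702]), 'moment': array([-0.02686155,  0.01214587, -0.02697219]), 'gripper_force': 0.0, 'grip_width': 0.0854559538713973}
```

View pics/scene0.png

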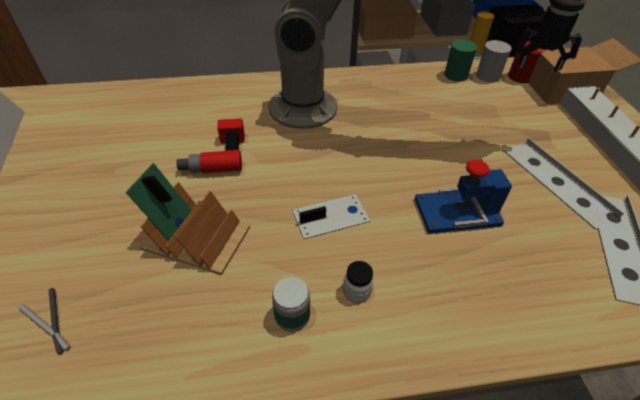

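View pics/top0.png

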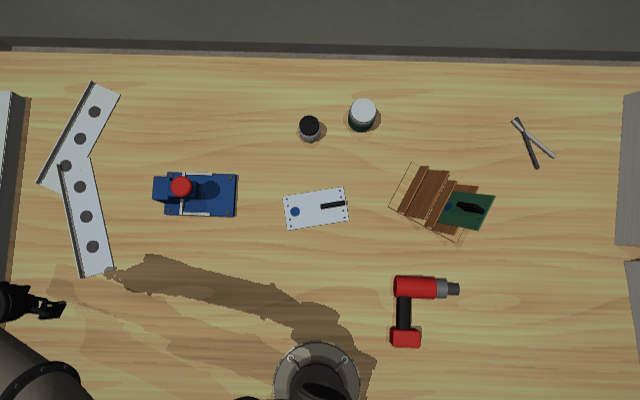

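The scene view shows the rack on the left (200,225), the panel at (332,215) and the press at (465,200). In the top view the panel is centred near (316,208) with its ink at (295,212), pointing left. The press base is at (200,195) with its head at (181,187), column to the left. The rack is at (430,205), with its front facing left.

Run:
```python
from h import *
for n in('top','scene'):
    f=dict(np.load(f'{n}0.npz'));P=cloud(f);hsv=cv2.cvtColor(f['image'],cv2.COLOR_RGB2HSV);H,S,V=[hsv[...,i].astype(int) for i in range(3)]
    X,Y,Z=P[...,0],P[...,1],P[...,2];ok=f['depth']>0
    print(n)
    def box(m,z,name):
        m=cv2.morphologyEx(m.astype(np.uint8),cv2.MORPH_CLOSE,np.ones((3,3)))
        c=max(cv2.findContours(m,0,2)[0],key=cv2.contourArea)[:,0]
        w=np.array([ray(f,u,v,z)[:2] for u,v in c]).astype(np.float32)
        q=cv2.minAreaRect(w*1000);print(name,q, cv2.boxPoints(q).round(0).tolist())
    reg=(abs(Y-0.02)<.14)&(abs(X-.55)<.1)&ok
    box(reg&(Z<.03)&(Z>-.02)&((S<60)|((H>95)&(H<130))) ,.005,'panel')
    box(reg&(H>95)&(H<130)&(S>100)&(V>40),.005,'ink')
    box(reg&(V<60)&(Z>.02),.041,'bar')
    pr=(Y>.15)&(Y<.55)&(X>.4)&(X<.8)&ok
    blue=pr&(H>100)&(H<130)&(S>120)
    box(blue&(Z<.03),.02,'bed'); 
    box(blue&(Z>.1)&(Z<.13),.118,'arm'); 
    red=pr&((H<8)|(H>172))&(S>150)
    box(red,.16,'head');print('headz',np.percentile(Z[red],[5,50,95]),P[red].mean(0))
    st=pr&(S<60)&(Z>.02)&(Z<.045)&(X<.7); print('steel',st.sum()); box(st,.03,'steel')
    g=(Y<-.1)&(H>55)&(H<95)&(S>80)&ok&(X<.7)&(Z>.02)
    # green plane
    Q=P[g];m=np.median(Q,0);Q=Q[np.linalg.norm(Q-m,axis=1)<.12]
    for _ in range(4):
        c=Q.mean(0);u,s,vt=np.linalg.svd(Q-c);k=abs((Q-c)@vt[2])<.004;Q=Q[k]
    nrm=vt[2]*np.sign(-vt[2][0]*0+vt[2][1]);print('green n',nrm,c,len(Q),'tilt',np.degrees(np.arcsin(nrm[2])),'yaw',np.degrees(np.arctan2(-nrm[1],-nrm[0])))
    for nm,mk in(('can',(X>.6)&(abs(Y)<.15)&(Z>.085)),('jar',(X>.6)&(abs(Y)<.2)&(Z>.07)&(Z<.085)),('drill',(X<.5)&(X>.15)&(Y<-.1)&(Y>-.45)&(Z>.03)&(X<.45))):
        mk=mk&ok;print(nm,P[mk].min(0),P[mk].max(0))
```

```text
top
panel ((492.6928405761719, 18.371978759765625), (101.21487426757812, 180.5032958984375), 10.498826026916504) [[426.0, 98.0], [459.0, -80.0], [559.0, -61.0], [526.0, 116.0]]
ink ((481.2941589355469, 76.50794982910156), (23.41986656188965, 24.512521743774414), 28.31175422668457) [[465.0, 82.0], [477.0, 60.0], [497.0, 71.0], [486.0, 93.0]]
bar ((499.90045166015625, -31.042713165283203), (12.102692604064941, 67.16824340820312), 11.038801193237305) [[488.0, 1.0], [500.0, -65.0], [512.0, -63.0], [499.0, 3.0]]
bed ((521.4554443359375, 322.8269958496094), (118.81208038330078, 147.52334594726562), 1.518478512763977) [[460.0, 395.0], [464.0, 248.0], [583.0, 251.0], [579.0, 398.0]]
arm ((521.9928588867188, 390.3994445800781), (61.776405334472656, 118.844482421875), 1.5191792249679565) [[490.0, 449.0], [493.0, 330.0], [554.0, 332.0], [551.0, 451.0]]
head ((522.8778686523438, 360.7908630371094), (52.312068939208984, 51.30636978149414), 3.6904139518737793) [[495.0, 385.0], [498.0, 334.0], [551.0, 337.0], [547.0, 388.0]]
headz [0.15942055 0.16474602 0.16818921] [0.52196731 0.35997619 0.16369353
[... 1506 characters left out ...]
375) [[488.0, 349.0], [546.0, 326.0], [564.0, 371.0], [506.0, 394.0]]
headz [0.15744535 0.16354873 0.16625579] [0.52818028 0.35723831 0.16300903]
steel 390
steel ((567.1174926757812, 373.98992919921875), (64.09928894042969, 129.0502166748047), 44.25574493408203) [[499.0, 398.0], [589.0, 305.0], [635.0, 350.0], [545.0, 443.0]]
green n [0.41335757 0.80742278 0.42095602] [ 0.49254926 -0.38581982  0.10651686] 1810 tilt 24.894959649138073 yaw -117.11003490024682
can [ 0.7231681  -0.14622187  0.08521377] [ 0.79546961 -0.07257867  0.10200551]
jar [ 0.68964    -0.1465421   0.07013457] [0.79622102 0.06812563 0.08496857]
drill [ 0.15006774 -0.40159777  0.03001944] [ 0.44994585 -0.19918349  0.1799064 ]
```

Run:
```python
from h import *
a=cv2.imread('pics/top0.png')[145:260,370:510];b=cv2.imread('pics/scene0.png')[155:280,120:260]
a=cv2.resize(a,None,fx=5.6,fy=5,interpolation=3)[:,:780];cv2.imwrite('pics/a.png',a)
b=cv2.resize(b,None,fx=4.8,fy=4.8,interpolation=3);cv2.imwrite('pics/b.png',b)
```

```text
(no output)
```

View pics/a.png

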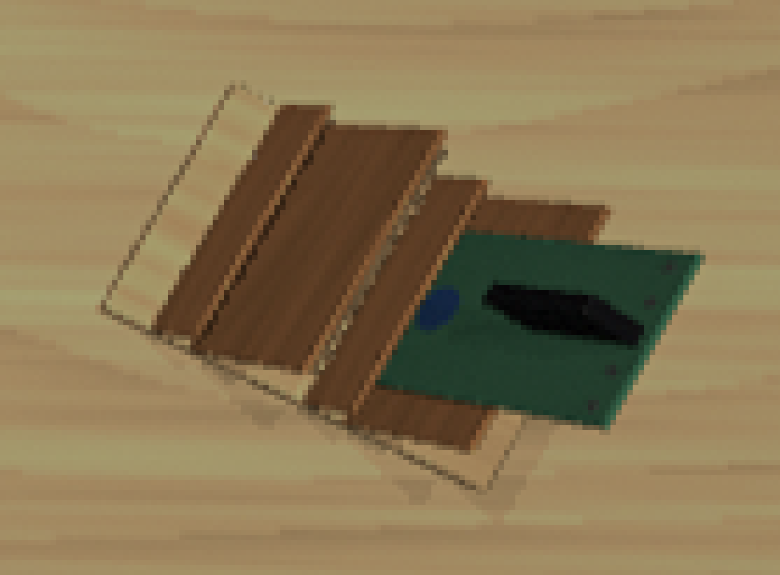

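The rack crop shows base corners at top-view px (412.3,161.6), (387.9,206.6) and (457,243.4). The front slot lies between the narrow lip and the wide board, and it is empty.

```bash
cat >> h.py <<'E'
def tool(yaw,tilt):
    # tool x along yaw, z down, then tilt about tool y (deg)
    y=np.radians(yaw);x=np.array([np.cos(y),np.sin(y),0]);z=np.array([0,0,-1.]);
    return np.stack([x,np.cross(z,x),z],1)@R.from_rotvec([0,np.radians(tilt),0]).as_matrix()
def rel(o,p,T,name=''):
    A=R.from_rotvec(o['orientation']).as_matrix()
    s=A.T@(np.array(p)-o['tcp_pos'])*1000;w=R.from_matrix(A.T@T).as_rotvec()
    print(name,s.round(1),w.round(3),'n',max(np.linalg.norm(s)/50,np.degrees(np.linalg.norm(w))/8.59).round(1))
E
python3 - <<'E'
from h import *
from bench import r
f=dict(np.load('top0.npz'));c=[ray(f,u,v,.012)[:2]*1000 for u,v in((412.3,161.6),(387.9,206.6),(457,243.4))]
print('rackcorners',np.round(c,1),np.linalg.norm(c[0]-c[1]),np.linalg.norm(c[2]-c[1]),'frontedge yaw',np.degrees(np.arctan2(*(c[0]-c[1])[::-1])))
d=(c[2]-c[1]);d/=np.linalg.norm(d);print('x dir yaw',np.degrees(np.arctan2(d[1],d[0])))
th=np.radians(-117.1);rx=np.array([np.cos(th),np.sin(th)]);ry=np.array([-rx[1],rx[0]])
o1=(c[0]+c[1])/2+110*rx; o2=(c[0]+c[2])/2; print('rack origin',o1,o2,'slot',o1-60*rx,o2-60*rx)
s=o1-60*rx; 
n=np.r_[-np.cos(np.radians(25))*rx,np.sin(np.radians(25))]
for k in('top','scene'):
    g=dict(np.load(f'{k}0.npz'));P=cloud(g)*1000;ok=g['depth']>0
    D=(P-np.r_[s,12])@n; Yr=(P[...,:2]-s)@ry; up=(P-np.r_[s,12])@np.r_[np.sin(np.radians(25))*rx,np.cos(np.radians(25))]
    m=ok&(abs(Yr)<55)&(up>50)&(up<95)
    m1=m&(abs(D)<12);print(k,'board',np.percentile(D[m1],[10,50,90]),m1.sum())
    m2=ok&(abs(Yr)<35)&(abs(D+88*np.cos(np.radians(25))-5)<12)&(up>80)&(up<140);print('green exp',-88*np.cos(np.radians(25))+5,np.percentile(D[m2],[10,50,90]),m2.sum())
    mb=ok&(abs(Yr)<100)&(abs(D)<4)&(up>60)&(up<95);print('board y ext',np.percentile(Yr[mb],[1,99]),'up',up[ok&(abs(Yr)<50)&(abs(D)<3)].max())
    hsv=cv2.cvtColor(g['image'],cv2.COLOR_RGB2HSV);H,S,V=[hsv[...,i].astype(int) for i in range(3)]
    b=ok&(H>100)&(H<130)&(S>120)&(P[...,2]>15)&(P[...,2]<26)&(P[...,1]>150)&(P[...,1]<500)&(P[...,0]>400)
    Q=P[b];print('bed z',np.median(Q[:,2]))
    lo=[];hi=[]
    for y in range(255,325,5):
        q=Q[abs(Q[:,1]-y)<3,0]
        if len(q)>5: lo.append((y,q.min()));hi.append((y,q.max()))
    lo=np.array(lo);hi=np.array(hi);print('lo',np.polyfit(lo[:,0]-290,lo[:,1],1),'hi',np.polyfit(hi[:,0]-290,hi[:,1],1))
    fr=np.array([(x,Q[abs(Q[:,0]-x)<3,1].min()) for x in range(470,575,5)]);print('front',np.polyfit(fr[:,0]-522,fr[:,1],1))
o=r.get_obs()
py=100.3;p=np.array([493,18.]);px=np.array([np.cos(np.radians(py)),np.sin(np.radians(py))])
g=p-45*px;print('grasp xy',g)
rel(o,[g[0]/1000,g[1]/1000,.12],tool(py,0),'above'); print(o['tcp_pos'])
E
```

```text
rackcorners [[ 634.6 -261.3]
 [ 500.7 -191.2]
 [ 400.6 -388.4]] 151.0744812489507 221.18187510673226 frontedge yaw -27.645636662338063
x dir yaw -116.90645452153385
rack origin [ 517.52982809 -324.17801853] [ 517.59347918 -324.87369771] slot [ 544.86252253 -270.76525026] [ 544.92617362 -271.46092943]
top board [-0.59178436  1.26687582  2.952092  ] 364
green exp -74.7550852592252 [-74.86653303 -73.1589145  -71.22060066] 278
board y ext [-74.18176675  72.71240969] up 103.20337367062442
bed z 19.443981928912045
lo [2.47095906e-02 4.63565870e+02] hi [-3.89529026e-02  5.81229894e+02]
front [-6.31940247e-03  2.51857703e+02]
scene board [-2.04571521 -0.35559569  1.3690902 ] 691
green exp -74.7550852592252 [-76.43204662 -74.51420509 -72.96130329] 560
board y ext [-72.45227875  75.30179   ] up 101.4458191377523
bed z 18.332329179606642
lo [-4.13514069e-02  4.67108840e+02] hi [-1.85091670e-02  5.84855721e+02]
front [-1.05331947e-02  2.50415781e+02]
grasp xy [501.04609968 -26.27482671]
above [-476.8 -518.1   86.8] [-2.000e-03  1.000e-03  1.022e+00] n 14.2
[0.24312717 0.62904533 0.20591757]
```

Request:
step_arm([
  [-477,-518,60,0,0,1.022,85],
  [-477,-518,60,0,0,1.022,85],
  [-477,-518,60,0,0,1.022,85],
  [-477,-518,60,0,0,1.022,85],
  [-477,-518,60,0,0,1.022,85],
  [-477,-518,60,0,0,1.022,85],
  [-477,-518,60,0,0,1.022,85],
  [-477,-518,60,0,0,1.022,85],
], grip_force=80)

```text
clock: 0.9
tcp_pos: [0.3896, 0.2568, 0.1726]
orientation: [-2.016, -2.409, 0.0]
contact_force: [0.5, 1.2, 0.3]
grip_width: 0.0853
gripper_force: 0.0
```

```bash
cat > go.py <<'E'
import sys;from h import *;from bench import r
# x y z(mm TCP) yaw tilt
a=list(map(float,sys.argv[1:]));o=r.get_obs()
print(o['clock'],(o['tcp_pos']*1000).round(1),o['joints'].round(2),o['contact_force'].round(1),round(o['grip_width']*1000,1))
for i in range(0,len(a),5): rel(o,np.array(a[i:i+3])/1000,tool(a[i+3],a[i+4]))
E
python3 go.py 501 -26 120 100.3 0
```

```text
0.9 [389.6 256.8 172.6] [-1.02  0.17  0.35  2.09 -0.08  0.89 -0.46] [0.5 1.2 0.3] 85.3
 [-298.    59.9   52.6] [-0.    -0.    -0.003] n 6.2
```

Request:
step_arm([
  [-298,60,53,0,0,-0.003,50],
  [-298,60,53,0,0,-0.003,50],
  [-298,60,53,0,0,-0.003,50],
  [-298,60,53,0,0,-0.003,50],
  [-298,60,53,0,0,-0.003,50],
  [-298,60,53,0,0,-0.003,50],
  [-298,60,53,0,0,-0.003,50],
  [-298,60,53,0,0,-0.003,50],
])

```text
clock: 1.7
tcp_pos: [0.5017, -0.0257, 0.1194]
orientation: [-2.014, -2.411, 0.002]
contact_force: [-0.3, 0.6, 0.4]
grip_width: 0.05
gripper_force: 0.0
```

```bash
python3 go.py 501 -26 11 100.3 0
python3 - <<'E'
from h import *
from bench import r
f=grab(r,'scene');cv2.imwrite('pics/s1.png',cv2.resize(f['image'][120:280,220:420,::-1],None,fx=3.5,fy=3.5))
E
```

```text
1.7 [501.7 -25.7 119.4] [-0.48  0.33  0.49  2.07 -0.22  0.79  0.32] [-0.3  0.6  0.4] 50.0
 [-1.000e-01 -6.000e-01  1.084e+02] [-0.001  0.001 -0.001] n 2.2
```

View pics/s1.png

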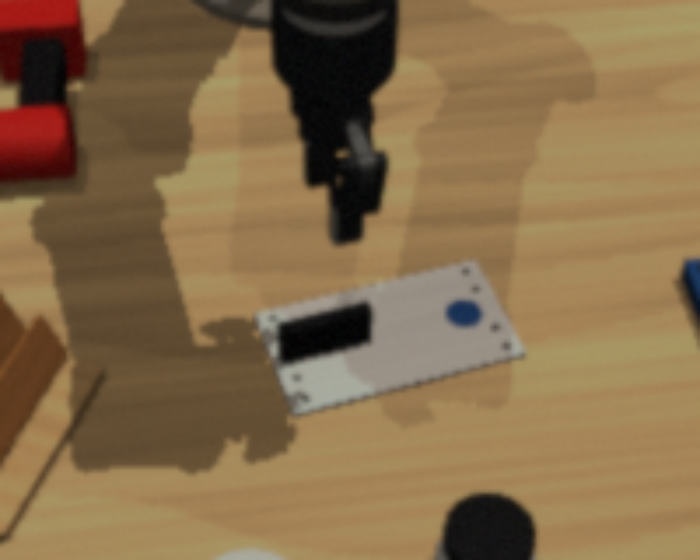

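The gripper hovers over the bar (crop px 325,330), aligned and open. Next I descend and grip.

Request:
step_arm([
  [0,-0.5,48,0,0,0,50],
  [0,-0.5,85,0,0,0,50],
  [0,-0.5,108,0,0,0,50],
  [0,-0.5,108,0,0,0,50],
  [0,-0.5,108,0,0,0,5],
  [0,-0.5,108,0,0,0,5],
  [0,-0.5,108,0,0,0,5],
  [0,-0.5,108,0,0,0,5],
], grip_force=80)

```text
clock: 2.55
tcp_pos: [0.5024, -0.0231, 0.0136]
orientation: [2.008, 2.415, 0.004]
contact_force: [-2.7, 1.2, 7.3]
grip_width: 0.0076
gripper_force: 78.5
```

Request:
step_arm([
  [0,0,0,0,0,0,5],
  [0,0,0,0,0,0,5],
  [0,0,0,0,0,0,5],
  [0,0,-30,0,0,0,5],
  [0,0,-60,0,0,0,5],
  [0,0,-60,0,0,0,5],
  [0,0,-60,0,0,0,5],
])

```text
clock: 3.25
tcp_pos: [0.5019, -0.0232, 0.0727]
orientation: [2.008, 2.415, 0.003]
contact_force: [-0.1, -0.0, -2.4]
grip_width: 0.0079
gripper_force: 78.4
```

```bash
cat > pan.py <<'E'
from h import *
from bench import r
import sys
zf=float(sys.argv[1])
o=r.get_obs();f=grab(r,'top');P=cloud(f)*1000;hsv=cv2.cvtColor(f['image'],cv2.COLOR_RGB2HSV);H,S,V=[hsv[...,i].astype(int) for i in range(3)]
t=o['tcp_pos']*1000
for n in('top','scene'):
    if n=='scene': f=grab(r,n);P=cloud(f)*1000;hsv=cv2.cvtColor(f['image'],cv2.COLOR_RGB2HSV);H,S,V=[hsv[...,i].astype(int) for i in range(3)]
    m=(f['depth']>0)&(abs(P[...,0]-t[0])<90)&(P[...,1]>t[1]-70)&(P[...,1]<t[1]+150)&(S<70)&(V>90)&(abs(P[...,2]-zf)<15)
    Q=P[m];A=np.c_[Q[:,:2]-t[:2],np.ones(len(Q))];k=np.linalg.lstsq(A,Q[:,2],rcond=None)[0]
    q=cv2.minAreaRect(Q[:,:2].astype(np.float32));print(n,len(Q),'tilt deg x,y',np.degrees(k[:2]).round(1),'z at tcp',k[2].round(1),q)
    b=(f['depth']>0)&(abs(P[...,0]-t[0])<90)&(P[...,1]>t[1]+50)&(P[...,1]<t[1]+150)&(H>95)&(H<130)&(S>90)&(abs(P[...,2]-zf)<15)
    print('ink',b.sum(),P[b].mean(0))
E
python3 pan.py 64; python3 go.py 524 255 86 91 0
```

```text
top 570 tilt deg x,y [ 0.5 -0.7] z at tcp 63.1 ((494.240478515625, 18.279014587402344), (99.33969116210938, 179.56280517578125), 11.220758438110352)
ink 68 [483.68764685  76.91175982  62.27525988]
scene 1543 tilt deg x,y [ 0.3 -1. ] z at tcp 61.6 ((494.0411376953125, 17.010231018066406), (103.65196228027344, 179.4996337890625), 10.44092845916748)
ink 50 [481.00909247  76.66752     60.16988183]
3.35 [500.6 -23.4  71.3] [-0.45  0.41  0.46  2.11 -0.29  0.68  0.38] [ 1.   0.1 -2.5] 7.9
 [269.5  73.8 -14.7] [-0.001 -0.     0.166] n 5.6
```

```bash
python3 go.py 524.7 130 54 91 0 524.7 259 54 91 0
```

```text
3.35 [500.6 -23.4  71.3] [-0.45  0.41  0.46  2.11 -0.29  0.68  0.38] [ 1.   0.1 -2.5] 7.9
 [146.4  51.7  17.3] [-0.001 -0.     0.166] n 3.1
 [273.3  75.2  17.3] [-0.001 -0.     0.166] n 5.7
```

Request:
step_arm([
  [35,13,5,0,0,0.04,5],
  [75,26,10,0,0,0.08,5],
  [115,40,16,0,0,0.125,5],
  [146,52,17,0,0,0.166,5],
  [146,52,17,0,0,0.166,5],
  [146,52,17,0,0,0.166,5],
])

```text
clock: 3.95
tcp_pos: [0.5249, 0.1299, 0.0535]
orientation: [-2.199, -2.243, 0.004]
contact_force: [-0.2, -1.1, -2.5]
grip_width: 0.0078
gripper_force: 78.4
```

```bash
python3 pan.py 45; python3 go.py 524.7 259 54 91 0
python3 - <<'E'
from h import *
from bench import r
f=grab(r,'scene');cv2.imwrite('pics/s2.png',cv2.resize(f['image'][130:260,340:540,::-1],None,fx=4,fy=4))
E
```

```text
top 371 tilt deg x,y [-0.3 -0.5] z at tcp 44.5 ((525.1483154296875, 106.41732788085938), (97.99986267089844, 47.180809020996094), 1.0694395303726196)
ink 0 [nan nan nan]
scene 1534 tilt deg x,y [ 0.1 -1.1] z at tcp 43.4 ((524.4146118164062, 169.67239379882812), (102.62694549560547, 180.6289520263672), 1.5503535270690918)
ink 49 [521.41002959 229.95484211  41.49042331]
4.05 [525.1 127.8  54.1] [-0.72  0.5   0.47  2.03 -0.35  0.69 -0.01] [ 0.8 -1.  -2.3] 8.0
 [ 1.312e+02  1.700e+00 -1.000e-01] [-0.002  0.001 -0.002] n 2.6pan.py:13: RuntimeWarning: Mean of empty slice.
  print('ink',b.sum(),P[b].mean(0))
  ret = um.true_divide(
```

View pics/s2.png

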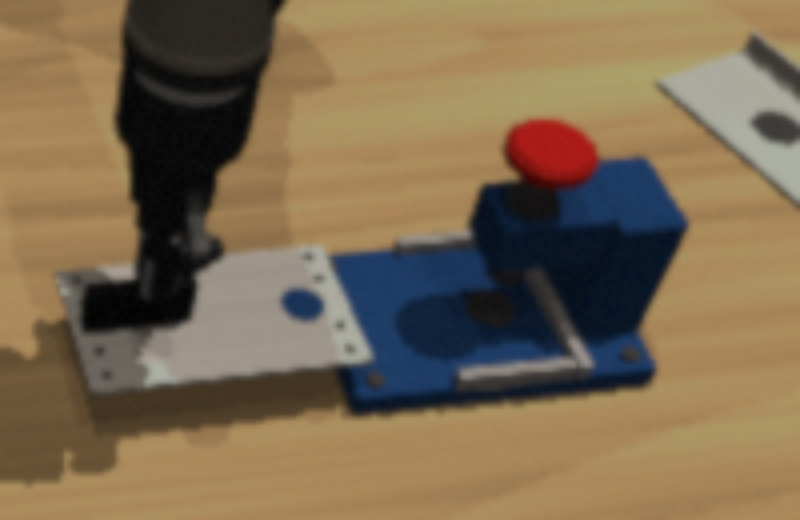

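The panel is level in front of the bed, with the fences visible at crop (400,245)–(472,238) and (460,370)–(590,360). I check the fence line against the nest centre.

Run:
```python
from h import *
from bench import r
f=dict(np.load('scene0.npz'))
for n,pts in(('hi inner',[(460,370),(575,357)]),('lo outer-top',[(400,240),(470,233)]),('lo inner-top',[(400,245),(470,239)]),('end',[(530,272),(582,360)])):
    print(n,[(ray(f,340+u/4,130+v/4,.03)[:2]*1000).round(1) for u,v in pts])
print(proj(f,[[.470,.316,.03],[.578,.316,.03],[.524,.36,.166]])*4-[340*4,130*4])
```

```text
hi inner [array([579.7, 317. ]), array([579.2, 393.2])]
lo outer-top [array([466.1, 317.9]), array([466. , 367.2])]
lo inner-top [array([470.6, 316.3]), array([471.4, 365.2])]
end [array([505.6, 393.6]), array([582.1, 396.6])]
[[399.26155378 244.42197039]
 [457.50354782 368.09597112]
 [552.03792077 143.33120675]]
```

```bash
python3 go.py 525 259 54 90 0 525 259 35.5 90 0
```

```text
4.1 [525.3 127.6  54.3] [-0.72  0.5   0.47  2.03 -0.35  0.69 -0.01] [-0.7 -0.1 -2.8] 8.2
 [131.4   1.7   0.2] [-0.001  0.001  0.015] n 2.6
 [131.4   1.7  18.7] [-0.001  0.001  0.015] n 2.7
```

Request:
step_arm([
  [30,1,0,0,0,0.015,5],
  [65,1,0,0,0,0.015,5],
  [100,1,0,0,0,0.015,5],
  [125,1,0,0,0,0.015,5],
  [130,1,0,0,0,0.015,5],
  [130,1,0,0,0,0.015,5],
  [130,1,0,0,0,0.015,5],
])

```text
clock: 4.8
tcp_pos: [0.5249, 0.2569, 0.0548]
orientation: [2.222, 2.22, -0.002]
contact_force: [-0.8, -1.6, -1.9]
grip_width: 0.0076
gripper_force: 78.4
```

```bash
python3 pan.py 43;  python3 go.py 525 259 35 90 0; python3 go.py 525 259 35 90 0;python3 go.py 525 259 35 90 0
```

```text
top 540 tilt deg x,y [-0.2 -1.2] z at tcp 45.2 ((524.2378540039062, 256.65740966796875), (98.07870483398438, 98.93334197998047), 1.27443265914917)
ink 0 [nan nan nan]
scene 1064 tilt deg x,y [-1.3 -2.3] z at tcp 44.7 ((524.3240356445312, 304.2018737792969), (123.83028411865234, 193.0266571044922), 0.2533741295337677)
ink 114 [531.90403844 388.73518871  42.89449505]
4.9 [525.  257.   54.9] [-0.92  0.56  0.47  1.92 -0.36  0.74 -0.24] [ 0.7  0.  -2.9] 8.1
 [ 2.   0.  19.9] [-0.     0.001 -0.001] n 0.4
4.9 [525.  257.   54.9] [-0.92  0.56  0.47  1.92 -0.36  0.74 -0.24] [ 0.7  0.  -2.9] 8.1
 [ 2.   0.  19.9] [-0.     0.001 -0.001] n 0.4
4.9 [525.  257.   54.9] [-0.92  0.56  0.47  1.92 -0.36  0.74 -0.24] [ 0.7  0.  -2.9] 8.1
 [ 2.   0.  19.9] [-0.     0.001 -0.001] n 0.4pan.py:13: RuntimeWarning: Mean of empty slice.
  print('ink',b.sum(),P[b].mean(0))
  ret = um.true_divide(
```

Request:
step_arm([
  [2,0,5,0,0,0,5],
  [2.5,0,10,0,0,0,5],
  [2.5,0,14,0,0,0,5],
  [2.5,0,17,0,0,0,5],
  [2.5,0,19,0,0,0,5],
  [2.5,0,20,0,0,0,5],
  [2.5,0,20,0,0,0,5],
])

```text
clock: 5.6
tcp_pos: [0.5247, 0.2618, 0.0348]
orientation: [2.219, 2.224, -0.0]
contact_force: [0.2, -0.4, -1.5]
grip_width: 0.0075
gripper_force: 78.5
```

```bash
python3 pan.py 25 2>/dev/null;  python3 go.py 525 259 35 90 0
python3 - <<'E'
from h import *
from bench import r
f=grab(r,'scene');cv2.imwrite('pics/s3.png',cv2.resize(f['image'][130:260,380:540,::-1],None,fx=4,fy=4))
E
```

```text
top 530 tilt deg x,y [-0.3 -0.5] z at tcp 25.2 ((529.4618530273438, 262.24285888671875), (97.98857879638672, 108.75164031982422), 89.24645233154297)
ink 8 [469.18625466 313.87384251  18.85562856]
scene 1059 tilt deg x,y [ 1.  -0.1] z at tcp 24.2 ((523.6107788085938, 310.7518615722656), (126.51038360595703, 196.5488739013672), 0.9211455583572388)
ink 154 [548.59523507 379.92736464  23.31613596]
5.7 [524.8 261.9  35. ] [-0.91  0.59  0.45  1.93 -0.38  0.71 -0.23] [-0.1 -0.6 -3.1] 7.6
 [-2.9  0.2 -0. ] [ 0.    -0.     0.002] n 0.1
```

View pics/s3.png

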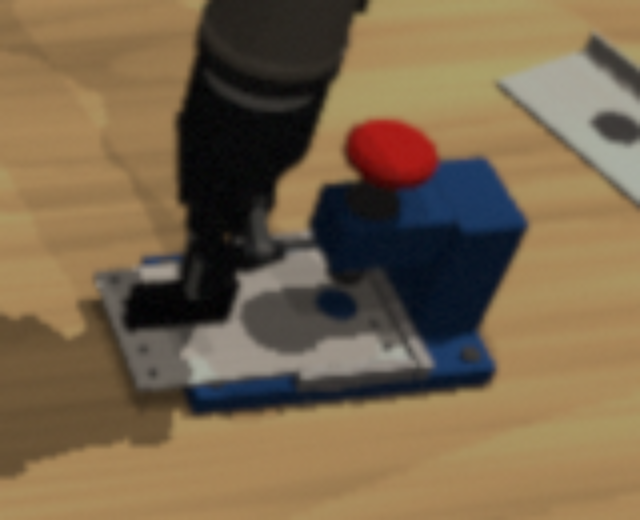

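The panel lies between the side fences under the punch, with its end near the end fence (crop 430,365) and the ink at (337,303). I release it and rise.

Request:
step_arm([
  [0,0,1,0,0,0,5],
  [0,0,1,0,0,0,40],
  [0,0,1,0,0,0,40],
  [0,0,1,0,0,0,40],
  [0,0,-40,0,0,0,40],
  [0,0,-90,0,0,0,40],
  [0,0,-140,0,0,0,0],
  [0,0,-165,0,0,0,0],
])

```text
clock: 6.55
tcp_pos: [0.5268, 0.2623, 0.2045]
orientation: [2.219, 2.222, 0.01]
contact_force: [0.1, 0.2, -1.0]
grip_width: 0.0117
gripper_force: 0.0
```

```bash
python3 pan.py 25 2>/dev/null;  python3 go.py 523.5 360.5 190 90 0
python3 - <<'E'
from h import *
from bench import r
for n in('top','scene'):
    f=grab(r,n);P=cloud(f)*1000;S=cv2.cvtColor(f['image'],cv2.COLOR_RGB2HSV)
    m=(f['depth']>0)&(S[...,1]<80)&(S[...,2]>60)&(P[...,2]>15)&(P[...,2]<33)&(P[...,0]>485)&(P[...,0]<565)&(P[...,1]>180)&(P[...,1]<330)
    e=np.array([(x,P[...,1][m&(abs(P[...,0]-x)<2.5)].min()) for x in range(488,562,5)]);print(n,np.polyfit(e[:,0]-524,e[:,1],1))
    m=(f['depth']>0)&(S[...,1]<80)&(S[...,2]>60)&(P[...,2]>15)&(P[...,2]<33)&(P[...,1]>215)&(P[...,1]<245);e=np.array([(y,P[...,0][m&(abs(P[...,1]-y)<2.5)].min(),P[...,0][m&(abs(P[...,1]-y)<2.5)].max()) for y in range(216,245,4)]);print(e.mean(0))
E
```

```text
top 1125 tilt deg x,y [-0.3 -0.1] z at tcp 24.4 ((524.2157592773438, 277.41107177734375), (112.8309555053711, 136.3096160888672), 8.251471519470215)
ink 16 [470.80549097 321.94837992  18.41866837]
scene 1263 tilt deg x,y [0.8 0.5] z at tcp 23.2 ((522.6985473632812, 311.3689880371094), (197.01754760742188, 127.52373504638672), 89.8106460571289)
ink 157 [548.99076645 379.15418005  23.15934571]
6.65 [527.4 262.9 204.4] [-1.01  0.37  0.58  1.81 -0.23  1.02 -0.35] [ 0.6  0.2 -0.5] 0.3
 [97.5 -3.8 14.9] [ 0.007 -0.005  0.002] n 2.0
top [-5.90690997e-03  2.14827213e+02]
[230.         475.29651716 573.91153857]
scene [1.59888959e-03 2.13096400e+02]
[ 230.         -652.50975121  576.03478221]
```

Request:
step_arm([
  [35,-2,0,0,0,0,0],
  [75,-3.5,5,0,0,0,0],
  [97.5,-4,15,0,0,0,0],
  [97.5,-4,25,0,0,0,0],
  [97.5,-4,35,0,0,0,0],
  [97.5,-4,35,0,0,0,0],
])

```text
clock: 7.35
tcp_pos: [0.5195, 0.3566, 0.1622]
orientation: [2.221, 2.221, -0.008]
contact_force: [-0.5, -1.1, 0.4]
grip_width: -0.0003
gripper_force: 0.0
```

```bash
python3 go.py 523.5 360.5 137 90 0
```

```text
7.35 [519.5 356.6 162.2] [-1.08  0.49  0.53  1.74 -0.29  1.   -0.45] [-0.5 -1.1  0.4] -0.3
 [ 4.   4.1 25.1] [-0.003  0.004 -0.   ] n 0.5
```

Request:
step_arm([
  [2,2,6,0,0,0,0],
  [2,2,12,0,0,0,0],
  [2,2,18,0,0,0,0],
  [2,2,22,0,0,0,0],
  [2,2,24,0,0,0,0],
  [2,2,24,0,0,0,0],
])

```text
clock: 7.95
tcp_pos: [0.5224, 0.361, 0.141]
orientation: [-2.219, -2.223, 0.001]
contact_force: [-1.4, -1.6, 4.2]
grip_width: 0.0003
gripper_force: 2.2
```

```bash
python3 go.py 523.5 360.5 137 90 0
```

```text
7.95 [522.4 361.  141. ] [-1.07  0.52  0.51  1.74 -0.3   0.96 -0.44] [-1.4 -1.6  4.2] 0.3
 [-0.5  1.1  4. ] [-0.     0.     0.002] n 0.1
```

Request:
step_arm([
  [0,0,2,0,0,0,0],
  [0,0,4,0,0,0,0],
  [0,0,4,0,0,0,0],
  [0,0,4,0,0,0,0],
])

```text
clock: 8.35
tcp_pos: [0.5225, 0.3611, 0.1374]
orientation: [-2.219, -2.223, 0.0]
contact_force: [-2.6, -1.7, 5.9]
grip_width: 0.0
gripper_force: 2.7
```

```bash
python3 go.py 523.5 360.5 137 90 0
python3 - <<'E'
from h import *
from bench import r
f=grab(r,'scene');cv2.imwrite('pics/s4.png',cv2.resize(f['image'][130:260,380:540,::-1],None,fx=4,fy=4))
P=cloud(f)*1000;h=cv2.cvtColor(f['image'],cv2.COLOR_RGB2HSV);m=((h[...,0]<8)|(h[...,0]>172))&(h[...,1]>150)&(P[...,1]>250)&(P[...,1]<450)&(P[...,0]>450)
print(m.sum(),np.percentile(P[m][:,2],[5,50,95]),P[m].mean(0))
E
```

```text
8.35 [522.5 361.1 137.4] [-1.07  0.52  0.51  1.75 -0.31  0.95 -0.44] [-2.6 -1.7  5.9] 0.0
 [-0.6  1.   0.4] [-0.    -0.     0.002] n 0.0
238 [151.0923071  159.10203619 162.30663871] [533.58229266 353.95368502 159.12315977]
```

View pics/s4.png

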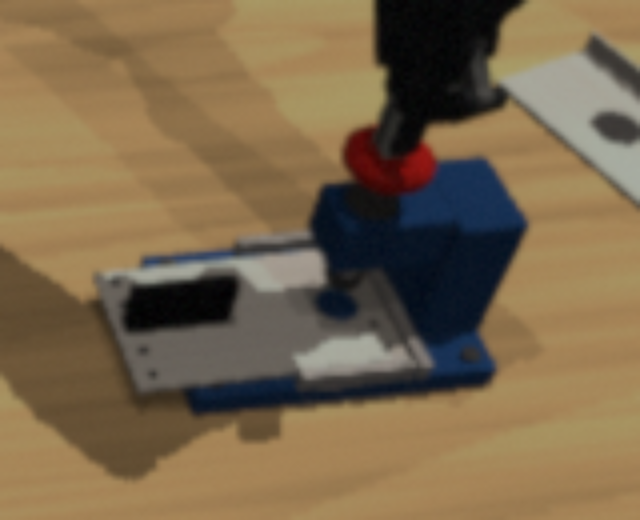

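The head has dropped only about 4 mm (centre from crop (391,153) to (390,160)) with the fingertips on it, and the force is 5.9 N. It needs more travel, so I keep pushing while watching the force.

Request:
step_arm([
  [0,0,3,0,0,0,0],
  [0,0,6,0,0,0,0],
  [0,0,9,0,0,0,0],
  [0,0,10,0,0,0,0],
  [0,0,10,0,0,0,0],
])

```text
clock: 8.9
tcp_pos: [0.5227, 0.3612, 0.1276]
orientation: [-2.219, -2.223, -0.0]
contact_force: [-3.1, -3.2, 8.5]
grip_width: -0.0
gripper_force: 4.1
```

```bash
cat > head.py <<'E'
from h import *
from bench import r
o=r.get_obs();print(o['clock'],(o['tcp_pos']*1000).round(1),o['contact_force'].round(1),o['moment'].round(2))
for n in('scene','top'):
    f=grab(r,n);P=cloud(f)*1000;h=cv2.cvtColor(f['image'],cv2.COLOR_RGB2HSV);m=((h[...,0]<8)|(h[...,0]>172))&(h[...,1]>150)&(P[...,1]>250)&(P[...,1]<450)&(P[...,0]>450)
    if m.sum(): print(n,m.sum(),np.percentile(P[m][:,2],[5,50,95]),P[m].mean(0))
    k=(h[...,2]<60)&(h[...,1]<120)&(abs(P[...,0]-o['tcp_pos'][0]*1000)<40)&(abs(P[...,1]-o['tcp_pos'][1]*1000)<60)&(P[...,2]>130)
    if k.sum(): print('dark z',np.percentile(P[k][:,2],[0,1,5,20]))
    if n=='scene': print('tcp px',proj(f,o['tcp_pos']), np.argwhere(m).mean(0)[::-1])
E
python3 head.py
```

```text
8.9 [522.7 361.2 127.6] [-3.1 -3.2  8.5] [-0.55  0.73 -0.04]
scene 235 [141.5626332  149.31211253 154.5060493 ] [533.80934768 354.30172544 150.73234811]
dark z [139.21743699 174.63138076 223.01885591 315.32724875]
tcp px [[473.73383741 177.03278522]] [475.59574468 173.46382979]
top 178 [145.40365134 151.02404946 165.27619595] [519.80456744 349.07636738 152.51167944]
dark z [140.02513621 169.56957537 209.79681653 304.61345305]
```

Request:
step_arm([
  [0,0,3,0,0,0,0],
  [0,0,6,0,0,0,0],
  [0,0,9,0,0,0,0],
  [0,0,12,0,0,0,0],
  [0,0,12,0,0,0,0],
])

```text
clock: 9.5
tcp_pos: [0.5227, 0.3612, 0.1159]
orientation: [-2.219, -2.223, -0.001]
contact_force: [-3.6, -2.8, 10.8]
grip_width: 0.0003
gripper_force: 5.8
```

```bash
python3 head.py
```

```text
9.5 [522.7 361.2 115.9] [-3.6 -2.8 10.8] [-0.7   0.89  0.04]
scene 236 [129.66382042 137.49499926 142.89779213] [533.03682095 354.07805416 136.28645874]
dark z [141.08028849 163.31735701 212.44880695 304.6037943 ]
tcp px [[472.41642741 180.47226877]] [473.66525424 177.72033898]
top 167 [132.84782545 138.73728812 143.22942422] [520.49217288 348.77822702 139.56384169]
dark z [130.50976573 159.84838484 195.77603077 293.5630878 ]
```

Request:
step_arm([
  [0,0,2,0,0,0,0],
  [0,0,4,0,0,0,0],
  [0,0,5,0,0,0,0],
  [0,0,5,0,0,0,0],
])

```text
clock: 10.0
tcp_pos: [0.5228, 0.3613, 0.1135]
orientation: [-2.219, -2.222, -0.002]
contact_force: [-10.2, -6.3, 28.9]
grip_width: -0.0
gripper_force: 14.2
```

```bash
python3 head.py
python3 - <<'E'
from h import *
f=dict(np.load('scene0.npz'))
print(proj(f,[[.525+dx,.129,z] for dx in(.006,.016) for z in(.054,.064,.079)])*4-[1360,520])
E
```

```text
10.0 [522.8 361.3 113.5] [-10.2  -6.3  28.9] [-1.43  2.32  0.02]
scene 228 [128.70239757 135.46340771 138.95020325] [532.78353018 354.39409942 134.64888091]
dark z [138.77983076 161.81877404 209.10709578 301.62156813]
tcp px [[472.19550181 181.20638469]] [473.54385965 178.13596491]
top 170 [130.30308109 136.34635352 142.46957606] [520.43012066 348.56773565 137.16129088]
dark z [131.4805453  156.14272197 194.48502001 291.94086861]
[[152.50819116 316.21210312]
 [154.347658   305.47203258]
 [157.15590812 289.07553996]
 [156.34567845 328.2916601 ]
 [158.22454692 317.56577701]
 [161.09328663 301.189023  ]]
```

Request:
step_arm([
  [0,0,-10,0,0,0,0],
  [0,0,-40,0,0,0,0],
  [0,0,-80,0,0,0,0],
  [-30,0,-110,0,0,0,0],
  [-70,0,-115,0,0,0,40],
  [-110,0,-115,0,0,0,50],
  [-150,0,-115,0,0,0,50],
  [-150,0,-115,0,0,0,50],
])

```text
clock: 10.9
tcp_pos: [0.5236, 0.2044, 0.2255]
orientation: [2.228, 2.213, -0.0]
contact_force: [0.6, 0.2, -0.1]
grip_width: 0.0501
gripper_force: 0.0
```

```bash
python3 head.py;python3 - <<'E'
from h import *
from bench import r
f=grab(r,'scene');cv2.imwrite('pics/s5.png',cv2.resize(f['image'][100:260,380:540,::-1],None,fx=3.7,fy=3.7))
E
```

```text
10.9 [523.6 204.4 225.5] [ 0.6  0.2 -0.1] [ 0.02  0.01 -0.03]
scene 302 [156.84472387 163.65640795 165.94703558] [528.24305509 356.98045204 162.99763684]
dark z [255.83349602 265.58471362 306.74116031 398.05111309]
tcp px [[419.23552376 152.02409912]] [477.16225166 168.12913907]
dark z [254.39265986 271.18325893 316.56974739 421.16308675]
```

View pics/s5.png

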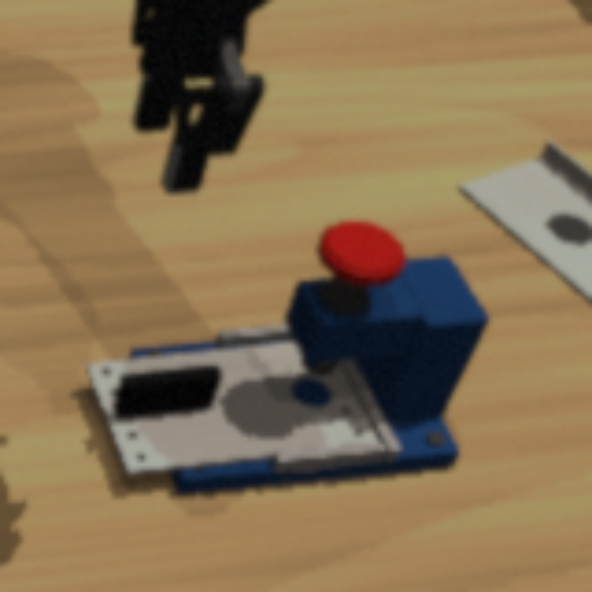

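The press is done: the head is back up, centred at crop (362,252), and the panel is still seated. Fingertips appear about 24 mm behind the reported TCP. I check this with the tool tilted.

```bash
python3 go.py 525 240 150 90 45; python3 -c "
from bench import r
print(r.tcp_to_grasp)
from h import *
f=dict(np.load('scene0.npz'));print(proj(f,[[.549+dx,.204,z] for dx in(0,.01) for z in (.225,.235,.245,.255)]).round(0).tolist())"
```

```text
11.05 [522.9 212.1 225. ] [-0.98  0.31  0.6   1.84 -0.2   1.06 -0.3 ] [0.4 0.  0.1] 49.9
 [27.8  2.1 75. ] [-0.     0.784  0.002] n 5.2
0.0187
[[423.0, 160.0], [423.0, 156.0], [424.0, 153.0], [425.0, 149.0], [424.0, 163.0], [425.0, 159.0], [426.0, 156.0], [427.0, 152.0]]
```

Request:
step_arm([
  [5,2,12,0,0.13,0,50],
  [10,2,24,0,0.26,0,50],
  [14,2,36,0,0.39,0,50],
  [19,2,48,0,0.52,0,50],
  [24,2,60,0,0.65,0,50],
  [28,2,75,0,0.784,0,50],
  [28,2,75,0,0.784,0,50],
  [28,2,75,0,0.784,0,50],
])

```text
clock: 11.85
tcp_pos: [0.5246, 0.2397, 0.1491]
orientation: [-1.761, -1.762, -0.722]
contact_force: [0.4, -0.1, -0.0]
grip_width: 0.05
gripper_force: 0.0
```

```bash
python3 go.py 525 272 60 90 45
python3 - <<'E'
from h import *
from bench import r
o=r.get_obs();A=R.from_rotvec(o['orientation']).as_matrix()
for n in('scene','top'):
    f=grab(r,n);P=cloud(f)*1000;V=f['image'].max(-1)
    L=(P-o['tcp_pos']*1000)@A
    k=(f['depth']>0)&(V<70)&(abs(L[...,0])<30)&(abs(L[...,1])<70)&(L[...,2]>-80)&(L[...,2]<40)&(P[...,2]>75)
    Q=L[k];print(n,len(Q),'tool z max',np.sort(Q[:,2])[-12:].round(1)); t=Q[Q[:,2]>np.sort(Q[:,2])[-40]]; print(t.round(0)[:40:3].tolist())
cv2.imwrite('pics/s6.png',cv2.resize(grab(r,'scene')['image'][100:260,360:540,::-1],None,fx=3.7,fy=3.7))
E
```

```text
11.85 [524.6 239.7 149.1] [-0.35  0.47  0.31  2.06 -1.18  1.03  0.79] [ 0.4 -0.1 -0. ] 50.0
 [-39.8   0.7  86. ] [-0.004  0.004 -0.001] n 1.9
scene 146 tool z max [-33.7 -33.6 -33.4 -33.1 -33.  -32.5 -32.3 -32.2 -32.2 -32.1 -29.6 -29.3]
[[7.0, -27.0, -42.0], [9.0, -24.0, -38.0], [4.0, -26.0, -38.0], [9.0, -25.0, -32.0], [2.0, -25.0, -35.0], [-2.0, -24.0, -38.0], [2.0, -24.0, -32.0], [-1.0, -23.0, -32.0], [8.0, 34.0, -41.0], [7.0, 31.0, -33.0], [-1.0, 35.0, -39.0], [4.0, 38.0, -37.0], [1.0, 41.0, -42.0]]
top 113 tool z max [-46.5 -46.1 -45.9 -43.6 -43.5 -40.8 -39.2 -38.6 -37.3 -37.1 -35.5 -34.7]
[[9.0, 38.0, -46.0], [6.0, 37.0, -55.0], [9.0, 36.0, -46.0], [12.0, 28.0, -46.0], [14.0, 25.0, -63.0], [4.0, 26.0, -66.0], [13.0, 25.0, -43.0], [8.0, 25.0, -50.0], [1.0, 26.0, -53.0], [-1.0, 25.0, -63.0], [8.0, -33.0, -47.0], [6.0, -34.0, -39.0], [9.0, -36.0, -57.0]]
```

View pics/s6.png

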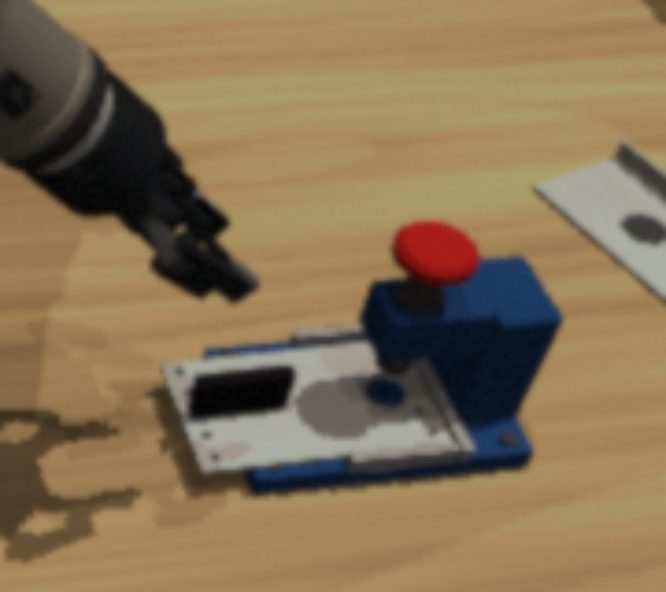

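Tilted 45°, the tips (crop 245,290) measure about 30 mm behind the TCP along tool z, so it is a tool-length offset and I allow for it.

```bash
python3 go.py 525 285.5 70 90 45 525 285.5 21 90 45
```

```text
12.0 [525.1 241.7 151.7] [-0.35  0.46  0.31  2.06 -1.18  1.03  0.79] [0.5 0.9 0.4] 50.0
 [-26.6  -0.1  88.7] [-0.002  0.002  0.006] n 1.9
 [-61.2  -0.2 123.5] [-0.002  0.002  0.006] n 2.8
```

Request:
step_arm([
  [-10,0,40,0,0,0,50],
  [-26,0,80,0,0,0,50],
  [-40,0,103,0,0,0,50],
  [-52,0,115,0,0,0,50],
  [-59,0,122,0,0,0,50],
  [-59,0,122,0,0,0,50],
  [-59,0,122,0,0,0,50],
])

```text
clock: 12.7
tcp_pos: [0.5252, 0.2851, 0.0232]
orientation: [-1.757, -1.765, -0.729]
contact_force: [0.8, 0.0, 0.1]
grip_width: 0.0498
gripper_force: 0.0
```

```bash
python3 go.py 525 285.5 21 90 45;python3 - <<'E'
from h import *
from bench import r
cv2.imwrite('pics/s7.png',cv2.resize(grab(r,'scene')['image'][130:260,360:500,::-1],None,fx=4.5,fy=4.5))
E
```

```text
12.7 [525.2 285.1  23.2] [-0.19  0.68  0.01  2.06 -1.36  0.79  1.01] [0.8 0.  0.1] 49.8
 [-1.3 -0.2  1.9] [-0.001  0.001  0.004] n 0.0
```

View pics/s7.png

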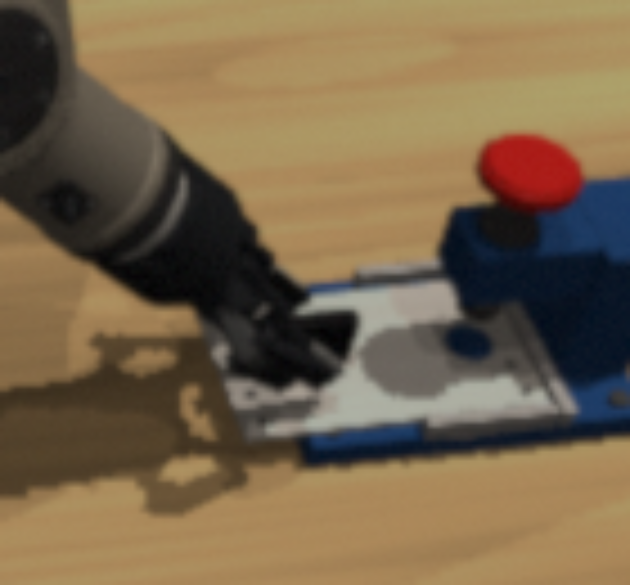

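The open fingers straddle the bar, with the tips at crop (325,375), clear of the plate. Now I close and lift.

Request:
step_arm([
  [0,0,1,0,0,0,4],
  [0,0,1,0,0,0,4],
  [0,0,1,0,0,0,4],
  [0,0,1,0,0,0,4],
  [0,0,1,0,0,0,4],
  [0,0,1,0,0,0,4],
], grip_force=110)

```text
clock: 13.35
tcp_pos: [0.5248, 0.2847, 0.0218]
orientation: [-1.758, -1.762, -0.729]
contact_force: [-0.8, -1.5, 5.3]
grip_width: 0.0105
gripper_force: 107.4
```

Request:
step_arm([
  [3,0,-3,0,0,0,4],
  [7,0,-7,0,0,0,4],
  [10,0,-10,0,0,0,4],
  [10,0,-10,0,0,0,4],
])

```text
clock: 13.75
tcp_pos: [0.525, 0.2843, 0.0358]
orientation: [-1.759, -1.763, -0.728]
contact_force: [0.3, -0.2, -1.9]
grip_width: 0.0102
gripper_force: 107.1
```

```bash
python3 pan.py 39 2>/dev/null; python3 head.py
```

```text
top 1466 tilt deg x,y [ 0.2 -2.2] z at tcp 38.5 ((521.322265625, 316.58331298828125), (174.7713165283203, 124.29751586914062), 88.99031829833984)
ink 37 [497.22659068 413.37635718  36.41574401]
scene 1214 tilt deg x,y [-0.4 -1.5] z at tcp 36.9 ((520.1914672851562, 309.6561584472656), (189.11917114257812, 126.24446105957031), 87.83324432373047)
ink 205 [540.74873561 402.90045129  39.00667082]
13.85 [524.6 284.3  35.2] [-1.6 -0.2 -2.3] [-1.23 -0.    0.02]
scene 302 [157.80738305 163.76519282 166.10751559] [528.21750047 356.90542412 163.12404204]
tcp px [[435.64014898 206.06896517]] [477.14238411 168.08609272]
top 350 [159.52437925 164.49510006 168.58603979] [521.71497285 359.90029493 163.9110805 ]
dark z [154.41316038 154.41316038 154.41316038 154.41316038]
```

Request:
step_arm([
  [-12,0,-15,0,0,0,4],
  [-35,0,-38,0,0,0,4],
  [-60,0,-63,0,0,0,4],
  [-85,0,-90,0,0,0,4],
  [-108,0,-115,0,0,0,4],
  [-120,0,-140,0,0,0,4],
  [-120,0,-140,0,0,0,4],
  [-120,0,-140,0,0,0,4],
])

```text
clock: 14.75
tcp_pos: [0.5253, 0.0991, 0.0496]
orientation: [-1.761, -1.761, -0.728]
contact_force: [-0.3, 0.7, -3.2]
grip_width: 0.0102
gripper_force: 107.7
```

Run:
```python
from h import *
from bench import r
o=r.get_obs();A=R.from_rotvec(o['orientation']).as_matrix();t=o['tcp_pos']*1000;print(o['clock'],t.round(1),o['joints'].round(2),o['grip_width'])
for n in('scene','top'):
    f=grab(r,n);P=cloud(f)*1000;h=cv2.cvtColor(f['image'],cv2.COLOR_RGB2HSV)
    m=(f['depth']>0)&(h[...,1]<70)&(h[...,2]>80)&(abs(P[...,0]-t[0])<75)&(P[...,1]>t[1]-130)&(P[...,1]<t[1]+160)&(P[...,2]>30)&(P[...,2]<110)
    Q=P[m]
    for _ in range(4):
        c=Q.mean(0);u,s,vt=np.linalg.svd(Q-c,full_matrices=False);Q=Q[abs((Q-c)@vt[2])<4]
    nn=vt[2]*np.sign(vt[2][2]);
    # panel x axis: project world along tool yaw
    q=cv2.minAreaRect(Q[:,:2].astype(np.float32))
    print(n,len(Q),'n',nn.round(3),'tilt angle',np.degrees(np.arctan2(nn[1],nn[2])).round(1),'c',c.round(1),q,'n in tool',(A.T@nn).round(3))
```

```text
14.75 [525.3  99.1  49.6] [ 0.04  0.66  0.16  2.03 -1.1   1.03  1.05] 0.010227731055076841
scene 1522 n [0.001 0.002 1.   ] tilt angle 0.1 c [534.8 134.9  51.1] ((525.9656982421875, 117.64530944824219), (102.75666046142578, 180.4857635498047), 0.7258769869804382) n in tool [ 0.707  0.002 -0.707]
top 1318 n [-0.001  0.015  1.   ] tilt angle 0.9 c [523.2 142.7  52.3] ((524.7015991210938, 122.60774230957031), (99.76567840576172, 175.0884246826172), 0.7230221033096313) n in tool [ 0.716 -0.001 -0.698]
```

```bash
cat > rack.py <<'E'
import sys;from h import *;from bench import r
th=np.radians(-117.1);c,s=np.cos(np.radians(25)),np.sin(np.radians(25))
rx=np.array([np.cos(th),np.sin(th),0]);z=np.array([0,0,1.])
SL=np.array([544.9,-271,12.]);n=-c*rx+s*z;px=-(s*rx+c*z);py=np.cross(n,px)
Pw=np.stack([px,py,n],1)
xt=np.array([.701,0,.713]);xt/=np.linalg.norm(xt);yt=np.array([0,-1.,0]);Pt=np.stack([xt,yt,np.cross(xt,yt)],1)
ot=np.array([11.9,0,16.])
def target(d,up,lat=0):  # d off board, up along slope
    E=SL-(d/c)*rx-px*up+py*lat; o=E-90*px
    T=Pw@Pt.T; return (o-T@ot)/1000,T
if __name__=='__main__':
    o=r.get_obs();print(o['clock'],(o['tcp_pos']*1000).round(1),o['joints'].round(2),o['contact_force'].round(1))
    A=R.from_rotvec(o['orientation']).as_matrix();po=o['tcp_pos']*1000+A@ot;Ew=po+A@Pt[:,0]*90
    print('foot now',Ew.round(1),'d',((Ew-SL)@(-rx))*c+((Ew-SL)@z)*s,'up',-(Ew-SL)@px,'lat',(Ew-SL)@py)
    a=list(map(float,sys.argv[1:]))
    for i in range(0,len(a),2):
        p,T=target(a[i],a[i+1]);print((p*1000).round(0));rel(o,p,T,a[i:i+2])
E
python3 rack.py 80 110 7 60 7 1
```

```text
14.85 [524.5 101.3  49.6] [ 0.03  0.66  0.16  2.03 -1.1   1.03  1.05] [-0.   0.1 -2.5]
foot now [524.2 211.   45.8] d 394.6504738405224 up -146.6950675179457 lat 238.02697399798367
[ 544. -273.  212.]
[80.0, 110.0] [-149.7   18.2 -379.7] [-0.111 -1.103  0.489] n 8.2
[ 517. -326.  167.]
[7.0, 60.0] [-219.1   -9.  -384.9] [-0.111 -1.103  0.489] n 8.9
[ 528. -304.  114.]
[7.0, 1.0] [-241.3    2.5 -331.4] [-0.111 -1.103  0.489] n 8.2
```

Request:
step_arm([
  [28,0,-28,0,0,0,4],
  [60,0,-60,0,0,0,4],
  [70,2,-100,-0.01,-0.12,0.05,4],
  [50,4,-150,-0.025,-0.25,0.11,4],
  [20,6,-200,-0.04,-0.39,0.17,4],
  [-20,9,-245,-0.053,-0.53,0.235,4],
  [-60,11,-290,-0.066,-0.66,0.29,4],
  [-100,14,-330,-0.08,-0.79,0.35,4],
])

```text
clock: 15.65
tcp_pos: [0.5379, -0.1643, 0.2129]
orientation: [-2.544, -1.794, 0.083]
contact_force: [0.6, -0.7, -4.3]
grip_width: 0.0105
gripper_force: 107.4
```

```bash
python3 rack.py 80 110
```

```text
15.65 [ 537.9 -164.3  212.9] [-0.27  0.35  0.57  1.81 -0.19  1.1   0.02] [ 0.6 -0.7 -4.3]
foot now [558.2 -94.3 130.8] d 198.31334664398787 up 38.63826667260232 lat 68.62483067476833
[ 544. -273.  212.]
[80.0, 110.0] [-100.2   42.2    1.1] [-0.029 -0.309  0.138] n 2.3
```

Request:
step_arm([
  [-30,13,0,-0.01,-0.1,0.045,4],
  [-60,26,0,-0.02,-0.2,0.09,4],
  [-85,36,1,-0.026,-0.27,0.12,4],
  [-100,42,1,-0.029,-0.309,0.138,4],
  [-100,42,1,-0.029,-0.309,0.138,4],
  [-100,42,1,-0.029,-0.309,0.138,4],
  [-100,42,1,-0.029,-0.309,0.138,4],
])

```text
clock: 16.35
tcp_pos: [0.5434, -0.2716, 0.2107]
orientation: [2.507, 1.533, -0.426]
contact_force: [0.1, -0.4, -1.9]
grip_width: 0.0102
gripper_force: 107.5
```

```bash
cat > meas.py <<'E'
from rack import *
for n_ in('scene','top'):
    f=grab(r,n_);P=cloud(f)*1000;h=cv2.cvtColor(f['image'],cv2.COLOR_RGB2HSV)
    D=(P-SL)@n;U=-(P-SL)@px;L=(P-SL)@py
    m=(f['depth']>0)&(h[...,1]<80)&(h[...,2]>60)&(abs(L)<90)&(D>-30)&(D<130)&(U>20)&(U<330)
    m=cv2.morphologyEx(m.astype(np.uint8),cv2.MORPH_OPEN,np.ones((2,2)))>0
    Q=np.c_[D[m],U[m],L[m]]
    if len(Q)<50: print(n_,len(Q));continue
    Q=Q[abs(Q[:,0]-np.median(Q[:,0]))<12]
    k=np.linalg.lstsq(np.c_[Q[:,1]-150,Q[:,2],np.ones(len(Q))],Q[:,0],rcond=None)[0]
    print(n_,len(Q),'D(top face) at U=150',k[2].round(1),'slope deg U,L',np.degrees(k[:2]).round(1),'U',np.percentile(Q[:,1],[0.5,99.5]).round(1),'L',np.percentile(Q[:,2],[.5,99.5]).round(1),cv2.minAreaRect(Q[:,1:].astype(np.float32)))
    cv2.imwrite(f'pics/m_{n_}.png',cv2.resize(f['image'][130:290,110:330,::-1] if n_=='scene' else f['image'][130:270,340:520,::-1],None,fx=3.5,fy=3.5))
E
python3 rack.py 80 110; python3 meas.py
```

```text
16.35 [ 543.4 -271.6  210.7] [-0.33  0.48  0.7   1.74  0.04  1.08 -0.17] [ 0.1 -0.4 -1.9]
foot now [ 563.5 -231.9  110.3] d 80.73821016009639 up 70.83349234673972 lat 1.2488941531859448
[ 544. -273.  212.]
[80.0, 110.0] [-1.4  1.  -1.2] [-0.002 -0.005  0.001] n 0.0
scene 1974 D(top face) at U=150 85.3 slope deg U,L [-0.7  0.2] U [ 71.4 248.6] L [-49.5  49.8] ((159.95550537109375, 0.39844512939453125), (102.42107391357422, 180.88417053222656), 89.25066375732422)
top 612 D(top face) at U=150 86.9 slope deg U,L [-1.3 -0.1] U [142.  252.9] L [-45.   51.2] ((195.9977569580078, 3.041393280029297), (96.88985443115234, 117.03559112548828), 89.1862564086914)
```

View pics/m_scene.png

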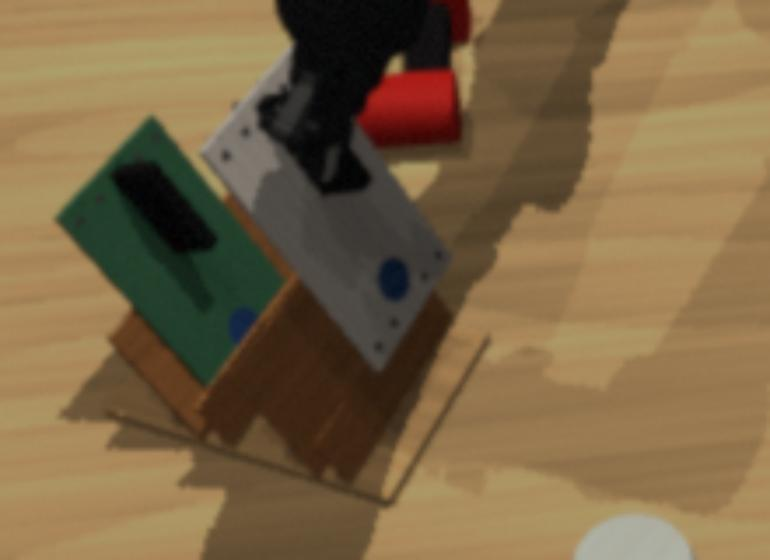

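The panel hangs correctly oriented, with its foot (crop 415,310) above the front slot and its bar facing front. Measured d and up agree with the command to 2 mm. Next I move over the slot.

```bash
python3 rack.py 6 60 6 1
```

```text
16.45 [ 543.5 -272.   210.9] [-0.33  0.48  0.7   1.74  0.04  1.08 -0.17] [ 0.1 -0.3 -2.4]
foot now [ 563.6 -232.3  110.5] d 80.52478590157196 up 71.14020357263657 lat 0.9862994301024847
[ 516. -327.  167.]
[6.0, 60.0] [-43.3   0.9  61.6] [-0.002 -0.005  0.   ] n 1.5
[ 528. -305.  114.]
[6.0, 1.0] [ -2.1   1.  103.9] [-0.002 -0.005  0.   ] n 2.1
```

Request:
step_arm([
  [-12,0,17,0,0,0,4],
  [-25,0.5,36,0,0.01,0,4],
  [-37,1,53,0,0.01,0,4],
  [-43,1,61,0,0.01,0,4],
  [-43,1,61,0,0.01,0,4],
  [-43,1,61,0,0.01,0,4],
])

```text
clock: 17.05
tcp_pos: [0.5175, -0.3263, 0.1677]
orientation: [2.511, 1.536, -0.414]
contact_force: [0.3, -0.5, -1.7]
grip_width: 0.0105
gripper_force: 107.6
```

```bash
python3 rack.py 6 60 6 1; python3 meas.py
```

```text
17.05 [ 517.5 -326.3  167.7] [-0.22  0.51  0.69  1.8   0.01  0.95 -0.08] [ 0.3 -0.5 -1.7]
foot now [ 538.1 -285.9   67.8] d 8.74830895799761 up 57.443196616722325 lat -0.6994726861604215
[ 516. -327.  167.]
[6.0, 60.0] [-0.7 -0.8  1. ] [-0.001 -0.014  0.   ] n 0.1
[ 528. -305.  114.]
[6.0, 1.0] [40.1 -0.7 43.7] [-0.001 -0.014  0.   ] n 1.2
scene 1858 D(top face) at U=150 12.1 slope deg U,L [-1.  -0.1] U [ 46.3 234.9] L [-50.9  49.1] ((140.10577392578125, 4.3716583251953125), (112.12869262695312, 191.70803833007812), 89.80020141601562)
top 515 D(top face) at U=150 14.3 slope deg U,L [-1.8 -0.3] U [152.6 239.8] L [-47.2  49.2] ((193.58981323242188, 0.9362411499023438), (97.19546508789062, 94.87852478027344), 88.58336639404297)
```

```bash
python3 rack.py 4 40 4 5 4 0
```

```text
17.15 [ 518.  -325.9  167.9] [-0.22  0.51  0.69  1.8   0.01  0.95 -0.08] [ 0.4  0.3 -2.2]
foot now [ 538.6 -285.5   67.9] d 9.328220085653879 up 57.328344764745495 lat -0.9915582870102161
[ 519. -321.  149.]
[4.0, 40.0] [10.6 -1.1 16.5] [-0.    -0.015  0.001] n 0.4
[ 526. -308.  117.]
[4.0, 5.0] [34.8 -1.  41.8] [-0.    -0.015  0.001] n 1.1
[ 527. -306.  113.]
[4.0, 0.0] [38.2 -1.  45.4] [-0.    -0.015  0.001] n 1.2
```

Request:
step_arm([
  [5,-0.5,8,0,-0.012,0,4],
  [10.5,-1,16.5,0,-0.022,0,4],
  [17,-1,23.5,0,-0.022,0,4],
  [24,-1,30.5,0,-0.022,0,4],
  [30,-1,37,0,-0.022,0,4],
  [32,-1,39,0,-0.022,0,4],
  [32,-1,39,0,-0.022,0,4],
])

```text
clock: 17.85
tcp_pos: [0.5237, -0.3104, 0.1196]
orientation: [2.498, 1.528, -0.443]
contact_force: [0.5, 0.1, -2.6]
grip_width: 0.0106
gripper_force: 107.6
```

```bash
python3 rack.py 4 0; python3 meas.py
```

```text
17.85 [ 523.7 -310.4  119.6] [-0.24  0.58  0.67  1.84 -0.    0.88 -0.13] [ 0.5  0.1 -2.6]
foot now [ 543.1 -272.    18.6] d 1.254299953964559 up 6.743814289644377 lat 1.1070295264867602
[ 527. -306.  113.]
[4.0, 0.0] [7.3 0.9 4.8] [-0.002  0.009  0.001] n 0.2
scene 1491 D(top face) at U=150 6.9 slope deg U,L [ 0.1 -0.2] U [ 24.4 184.5] L [-49.6  56.5] ((103.93608093261719, 3.948070526123047), (108.7238998413086, 165.50625610351562), 88.96886444091797)
top 561 D(top face) at U=150 7.9 slope deg U,L [-0.3 -0.2] U [ 49.9 189.6] L [-46.   51.2] ((118.68701171875, 3.464618682861328), (97.37212371826172, 143.0872802734375), 88.40809631347656)
```

Request:
step_arm([
  [1.4,0,1.4,0,0,0,4],
  [2.8,0,2.9,0,0,0,4],
  [4.1,0,4.3,0,0,0,4],
  [4.1,0,4.3,0,0,0,4],
])

```text
clock: 18.35
tcp_pos: [0.5249, -0.3083, 0.1145]
orientation: [2.499, 1.528, -0.442]
contact_force: [0.2, 0.7, -3.2]
grip_width: 0.0104
gripper_force: 107.6
```

```bash
python3 rack.py 4 0; python3 meas.py
```

```text
18.35 [ 524.9 -308.3  114.5] [-0.24  0.59  0.66  1.84 -0.01  0.87 -0.13] [ 0.2  0.7 -3.2]
foot now [ 544.4 -269.8   13.5] d 1.3358460045895053 up 1.0078802002403124 lat 1.0062783585604254
[ 527. -306.  113.]
[4.0, 0.0] [3.3 0.8 0.8] [-0.002  0.008  0.   ] n 0.1
scene 1453 D(top face) at U=150 6.8 slope deg U,L [ 0.1 -0.2] U [ 24.4 178.5] L [-50.1  56.7] ((100.77474212646484, 3.610828399658203), (157.39784240722656, 111.58014678955078), 1.300428867340088)
top 560 D(top face) at U=150 8.0 slope deg U,L [-0.1  0.1] U [ 39.4 183.8] L [-45.1  51.3] ((110.36296081542969, 3.2162094116210938), (97.92750549316406, 151.1562957763672), 88.87269592285156)
```

Nearly on the floor. I take another 2 mm to feel contact, then open.

Request:
step_arm([
  [0.7,0,0.7,0,0,0,4],
  [1.4,0,1.4,0,0,0,4],
  [1.4,0,1.4,0,0,0,4],
])

```text
clock: 18.75
tcp_pos: [0.5253, -0.3077, 0.1128]
orientation: [2.498, 1.528, -0.442]
contact_force: [-0.0, -0.2, -2.1]
grip_width: 0.0106
gripper_force: 107.6
```

Request:
step_arm([
  [0.7,0,0.7,0,0,0,4],
  [1.4,0,1.4,0,0,0,4],
  [1.4,0,1.4,0,0,0,4],
])

```text
clock: 19.05
tcp_pos: [0.5256, -0.3075, 0.1117]
orientation: [2.499, 1.527, -0.442]
contact_force: [-1.7, -0.3, 3.6]
grip_width: 0.0105
gripper_force: 108.4
```

Request:
step_arm([
  [0,0,0,0,0,0,30],
  [0,0,0,0,0,0,45],
  [0,0,0,0,0,0,45],
  [0,0,0,0,0,0,45],
  [0,0,-10,0,0,0,45],
  [0,0,-35,0,0,0,45],
  [0,0,-75,0,0,0,45],
  [0,0,-120,0,0,0,45],
])

```text
clock: 19.85
tcp_pos: [0.5439, -0.2702, 0.2251]
orientation: [2.5, 1.527, -0.444]
contact_force: [0.8, 0.2, -0.6]
grip_width: 0.045
gripper_force: 0.0
```

```bash
python3 meas.py; python3 rack.py 4 0
```

```text
scene 1806 D(top face) at U=150 2.3 slope deg U,L [-2.9 -0.1] U [ 26.  174.2] L [-49.7  55.9] ((96.29378509521484, 4.163150787353516), (111.45787811279297, 158.69529724121094), 89.35149383544922)
top 951 D(top face) at U=150 3.2 slope deg U,L [-3.3 -0.1] U [ 29.6 177.9] L [-46.1  51.6] ((101.59678649902344, 2.824024200439453), (155.9482879638672, 99.36975860595703), 0.2814933955669403)
19.95 [ 549.4 -269.8  229.8] [-0.36  0.46  0.72  1.72  0.05  1.11 -0.18] [ 1.1 -0.1  0.4]
foot now [ 569.8 -231.5  129. ] d 91.59078129598191 up 86.33215573721304 lat -4.156470816942399
[ 527. -306.  113.]
[4.0, 0.0] [ -0.4  -4.5 124.6] [ 0.009  0.005 -0.   ] n 2.5
```

View pics/m_scene.png

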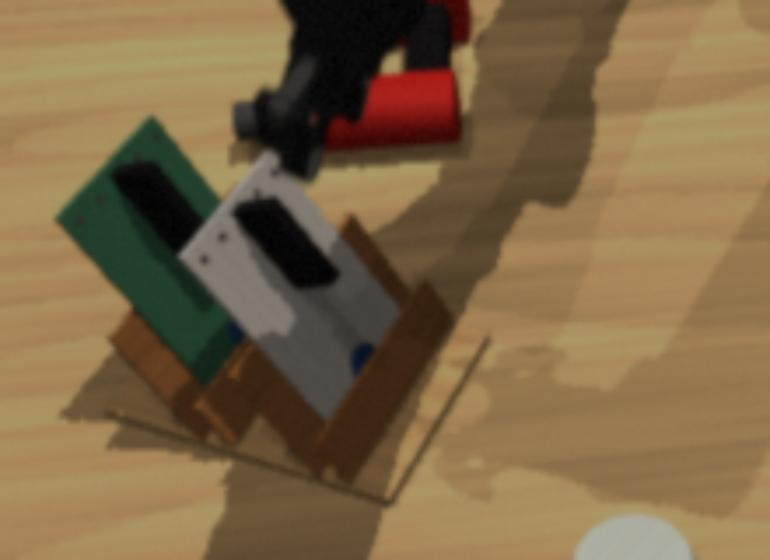

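The panel stands in the front slot, bar forward, leaning about 28° on the back board (crop 290,280). I withdraw clear and hand in.

Request:
step_arm([
  [0,0,-30,0,0,0,45],
  [10,0,-60,0,0,0,45],
  [20,0,-80,0,0,0,45],
  [20,0,-80,0,0,0,45],
  [20,0,-80,0,0,0,45],
  [20,0,-80,0,0,0,45],
])

```text
clock: 20.55
tcp_pos: [0.5644, -0.2305, 0.2913]
orientation: [2.5, 1.526, -0.445]
contact_force: [-0.2, -0.4, 0.0]
grip_width: 0.0448
gripper_force: 0.0
```

```bash
python3 meas.py; python3 -c "
from bench import r
print(r.hand_in())"
```

```text
scene 1857 D(top face) at U=150 2.3 slope deg U,L [-2.8 -0.1] U [ 26.2 173.9] L [-49.6  56.3] ((98.88819122314453, 4.64776611328125), (153.6624298095703, 110.46100616455078), 0.29494398832321167)
top 1068 D(top face) at U=150 3.4 slope deg U,L [-3.2 -0.2] U [ 25.9 177.8] L [-46.7  51.5] ((102.07279205322266, 2.2526779174804688), (100.05998992919922, 157.06101989746094), 89.82909393310547)
the job is handed in; nothing more can be done
None
```

The job is handed in at about 21 s: the panel was seated and let go, the plunger was pushed to its stop (force jumped to 29 N), and the panel now stands in the front slot, bar forward, leaning about 28° rather than the slot's 25°; I viewed 12 pictures, two over the limit of 10.

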